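# Fit the spare fuse in the coiler's power panel and switch the isolator on

### The arm

A 7-joint arm with a two-finger parallel gripper is mounted at the origin on the work surface. World frame = base frame: x ahead of the robot, y to its left, z up, the work surface at z = 0. Lengths are in m, angles in degrees, forces in N, time in s.
With the tool pointing down it reaches from about 0.425 to 1.025 m from the base axis. Payload 9.4 kg.
Tool frame: the origin (TCP) lies midway between the tips of the shut fingers; the grasp point (between the pads) lies 19 mm behind it; z points along the fingers, y is the direction in which the jaws open and shut (so a half turn about z gives the same grasp; the last joint's range is limited). The gripper opens to 93 mm and grips with 3 to 60 N. Pads are 15 mm wide; open, the fingers measure 128 mm over their backs; the gripper's body (75 mm by 188 mm) begins 65 mm behind the grasp point.
Start: joints at [70.835, 34.337, -0.143, 91.639, 0.103, 54.024, -4.572], TCP at [0.185, -0.701, 0.219] pointing down, gripper open.
Joint ranges: [-147.43, 147.43], [-19.82, 112.94], [-74.19, 73.91], [6.32, 146.72], [-59.91, 239.91], [6.04, 106.73], [-150.56, 150.56]. Speed limits (degrees/s): [127.2, 127.2, 172.46, 172.46, 180, 180, 180].

### API

Orientations are given as a 3x3 rotation matrix whose columns are the frame's x, y, z axes.
In Python, from plant import ctrl gives the robot as it stands.
- The arm moves only by the tool move_arm, never from a script. Its argument "rows" is a list of rows, each a list of 3 entries, a list of its own where there are three numbers: the shift along the tool's x, y, z in units of 150 mm (1.0 is 150 mm), then the turn about the tool's z in units of 90 degrees (1.0 is 90 degrees), then the opening, from 0 (shut) to 1 (fully open). A call has 1 to 20 rows; each row shifts and turns the commanded pose from where the row before left it, along the tool's axes as they then stand; what a row does not reach is not made up. A row lasts 1/8 s, in which the tool goes at most 62.5 mm and 10.7 degrees, less where a joint would pass 70% of its speed; a pose out of reach is approached as far as the arm can. A call with a number of a shift or a turn outside -1 to 1 is refused whole. A call with a gripper value outside its range is refused whole. The fingers move at their own pace and stop on an object; "newtons" is the grip in N (left out, the last holds). Time passes only in rows, so rows that do not move let the fingers close. It gives the time, the measured TCP pose, the force and the opening at its end, in the units of the state.
- ctrl.read_state(): the state, without advancing time (a new reading comes with each control period).
- ctrl.camera(name): name is "side" or "top"; returns the picture (384x512x3 uint8, blue, green, red); there is no depth.
- ctrl.calibration(name): a dict with "fx", "fy", "cx", "cy" (pixels), "world_from_camera" (4x4, takes a point from camera to world coordinates). Camera axes: x right, y down, z forward; pixel columns grow to the right and rows downward; lengths in m; the calibration is good to about 2 mm. A picture is of the moment at which its call begins. calibration takes no time and is no camera call.
- ctrl.finish_job(): hands the job in, once; it reports no verdict.
Trained networks look in the newest picture that a camera, given by its name, has taken for a name from the list of things; names that differ only in an ending like _2 or _b are one class to them, and where a whole thing is asked for, a point or a joint stands for the part that bears it (a point fixed in the world has none). Each returns a list of dicts, best first, with "confidence" (0 to 1); they miss things now and then, are a little off and sometimes report something else, mostly with a low value. They report only what shows in the picture. A call takes as long as a camera call. They do not tell look-alikes from the thing itself.
- ctrl.cut_out(camera, name): "pixels" (384x512 bool, what is visible of it) and "rect" ([left, top, right, bottom] in pixels, round what is visible of it).
The state is a dict: "time": time; "joint_pos": joint angles; "dq": joint speeds; "tau": joint torques, N m; "tool_pos": TCP position; "eef_rot": TCP orientation; "ft_force": force on the tool from outside, world axes, zero at the start; "ft_torque": the same for the moment, N m; "opening": opening from 0.0 (shut) to 1.0 (fully open).
Only numpy, scipy, OpenCV 4.12 (cv2) and the standard library are available. Lean on these libraries where they do the work, as an engineer would, in place of code of your own. Each camera call takes 0.05 s, during which the arm holds its last target.

### The job

One of the three fuse holders on the coiler's power panel is empty. Take the spare fuse from the yellow rack and press it down between the holder's spring clips, gently but until it has snapped in and sits fully home and level on both clips; only then throw the red isolator handle all the way over to on. Don't force the fuse or the clips, and leave the two good fuses and the blown one where they are.

Things in the scene. Friction and masses are not known exactly. Their poses are not given: they have to be found in the camera images.
- fuse_center (a point): centre of the spare fuse in the yellow rack: a cylinder 127 mm long, 90 g, x axis along it (either way round): ivory tube of diameter 19 mm with blue bands, and at each end a copper cap of diameter 20.6 mm, 17 mm long, its end rim chamfered 2 mm. It lies level, its axis 36 mm above the bench
- rack: yellow spare-fuse rack, fixed; origin at its underside's centre, x along the fuse. Base 120 x 50 mm, 8 mm thick; at 34 mm to either side of its middle along x a support, 10 mm wide, with cheeks up to 39 mm above the bench. Between the supports there is room for fingers down to 8 mm above the bench
- seat (a point): point in the EMPTY fuse holder where the fuse's centre lies when fully home, 66 to 78 mm above the bench (the panel stands on adjustable feet). x along the holder and the seated fuse, y across, z up. End stops 133 mm apart, flared at the top, 10 mm above the seat, leave the fuse 3 mm play at each end. Between the clips there is room for fingers down to 30 mm below the seat
- holder: the empty fuse holder: black base 152 x 36 mm (x, y); origin under its middle, 52 mm below the seat, axes as the seat's. 54 mm to either side along x a clip of two copper spring leaves, 11 mm wide along x: 30 mm apart at the flared mouth 18 mm above the seat, 15.8 mm at the throat 2 mm above it, wider below; a hard stop under each. It stands on rubber mounts and gives some millimetres when pressed
- holder_b: a neighbouring, equal fuse holder with its good fuse, to be left alone; origin as the empty holder's. The three stand side by side along y, 85 mm apart, in any order
- holder_c: the other neighbouring fuse holder with its good fuse, to be left alone; origin as the empty holder's
- handle (a joint): red isolator handle: near 0 = off, leaning 0.6 rad to the panel's -x side; 1.2 rad = on, at its stop, leaning 0.6 rad to +x. It stays where it is left; moving it needs about 2 N at its tip
- handle_tip (a point): middle of the red handle's thickened end (14 mm along the throw, 32 mm along y, 14 mm along its length), 46 mm from the hinge axis; it moves with the handle: 38 mm above the hinge when off and on, 46 mm when upright
- handle_hinge (a point): the handle's hinge axis, fixed, 54 to 66 mm above the bench; x axis: the way the handle is thrown to on; y axis: along the hinge. The grey isolator housing round it is 70 mm (x) by 52 mm (y) and rises 8 mm above the hinge
- fuse: the spare fuse; origin on its underside, 10.3 mm from its axis. Pushing it in takes a force that rises to 8 to 14 N while the clips open and the holder sinks, slackens to some 3 to 8 N as the caps pass the throats and then rises steeply on the stops. Let go before that, friction leaves it several mm high or tilted; fully home it stays there
- blown_center (a point): centre of the blown fuse, same size, scorched brown tube and brass caps, lying on the bench; leave it there
There are look-alikes about, which are no part of the job. What is shaped like the fuse but green or turquoise is not meant.

How it is judged:
By the outcome, as a careful person would: the job done as asked, in the order asked, and still so for the second after the job is handed in, with the robot touching nothing.
It also fails if it takes over 53 s, if anything falls off the work surface, if the arm or the gripper's body presses on something with over 40 N, if the wrist force passes 120 N, or if a joint passes its speed limit or range.

## Working session

There is one attempt and no reset: what is moved stays moved. The work goes in short steps, Python scripts to look and compute and a tool call to move; the robot and the scene stay as the last step left them, time stands still between calls to the robot, and variables do not carry over. Pictures are saved under pics/ and viewed, and the job is handed in when it is done.

Besides the shell and the picture viewer there is one more tool, called after ">>>" as name(argument=value, ...), one argument or row to a line, values as JSON. move_arm: Moves the arm, as the interface text tells. Shifts and turns lie within -1 to 1; 1 stands for 150 mm of shift or 90 degrees of turn. Its arguments: {"type":"object","properties":{"rows":{"type":"array"},"newtons":{"type":"number"}},"required":["rows"]}

```bash
ls; mkdir -p pics; python3 - <<'E'
from plant import ctrl
import cv2,numpy as np
np.set_printoptions(precision=4,suppress=True)
s=ctrl.read_state()
for k,v in s.items(): print(k,v)
for n in("side","top"):
    im=ctrl.camera(n); cv2.imwrite(f"pics/{n}0.png",im)
    c=ctrl.calibration(n); print(n,c)
E
```

```text
pics
time 0.0
joint_pos [70.8352 34.3842 -0.147  91.6813  0.1022 54.023  -4.5733]
dq [-0.002  -0.0283 -0.0192 -0.045  -0.0017  0.0669  0.0267]
tau [  0.0005 -76.5078   1.4976 -25.2351  -0.0524   0.017    0.0002]
tool_pos [ 0.1847 -0.7006  0.2178]
eef_rot [[ 0.9669  0.255  -0.0005]
 [ 0.255  -0.9669  0.0015]
 [-0.0001 -0.0015 -1.    ]]
ft_force [-0.5586  0.5081 -0.0898]
ft_torque [ 0.0636 -0.024   0.0134]
opening 0.9997542755686135
side {'fx': 365.4574069635246, 'fy': 365.4574069635246, 'cx': 258.20438536949865, 'cy': 188.01957685465206, 'world_from_camera': array([[ 0.9986, -0.0443,  0.0284,  0.5019],
       [-0.0513, -0.6963,  0.7159, -0.5604],
       [-0.0119, -0.7163, -0.6976,  0.7444],
       [ 0.    ,  0.    ,  0.    ,  1.    ]])}
top {'fx': 394.787658347973, 'fy': 394.787658347973, 'cx': 250.6074163596656, 'cy': 191.89352576811382, 'world_from_camera': array([[ 0.0044, -0.9918,  0.1276,  0.376 ],
       [-1.    , -0.0038,  0.0056,  0.1068],
       [-0.0051, -0.1276, -0.9918,  1.2858],
       [ 0.    ,  0.    ,  0.    ,  1.    ]])}
```

View pics/side0.png

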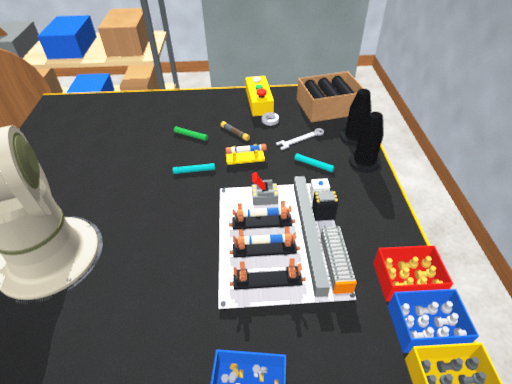

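View pics/top0.png

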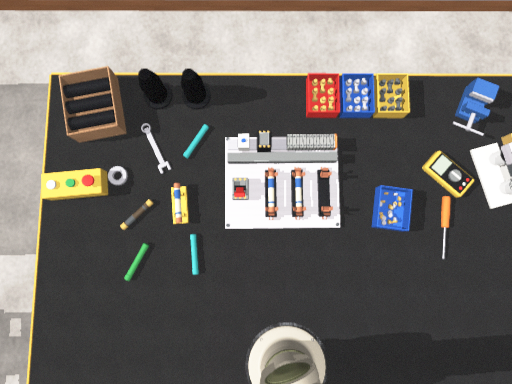

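The side view shows the rack with the ivory/blue fuse at (246,152). The empty holder, with no tube between its clips, is at side (268,278) and top (324,193). The red handle is at side (258,182) and top (240,190). The blown fuse is at side (235,130), and the green and turquoise bars are decoys.

```bash
python3 - <<'E'
from plant import ctrl
import cv2,numpy as np
np.set_printoptions(precision=1,suppress=True)
ims={}
import pickle
out={}
for n in("side","top"):
    im=ctrl.camera(n); ims[n]=im
    for t in ("fuse","holder","handle","rack"):
        r=ctrl.cut_out(n,t)
        out[n,t]=r
        for d in r:
            p=np.argwhere(d["pixels"]); 
            print(n,t,round(d["confidence"],2),d["rect"],p.mean(0)[::-1],len(p), cv2.minAreaRect(p[:,::-1].astype(np.float32)) )
pickle.dump((ims,out),open("o.pkl","wb"))
def crop(n,x0,y0,x1,y1,s): return cv2.resize(ims[n][y0:y1,x0:x1],None,fx=s,fy=s,interpolation=cv2.INTER_CUBIC)
cv2.imwrite("pics/c1.png",crop("side",165,110,355,185,4))
cv2.imwrite("pics/c2.png",crop("side",210,165,360,310,4))
cv2.imwrite("pics/c3.png",crop("top",110,130,350,280,3.3))
E
```

```text
side fuse 0.84 [293.0, 150.3, 334.0, 174.1] [314.  162.8] 291 ((314.0500183105469, 162.8500213623047), (41.7420654296875, 7.273238658905029), 18.434946060180664)
side fuse 0.81 [224.9, 144.4, 263.9, 157.1] [246.1 149. ] 225 ((246.00823974609375, 149.0780792236328), (6.019375324249268, 40.408329010009766), 83.9909896850586)
side fuse 0.63 [173.2, 163.1, 214.2, 173.2] [192.1 168.8] 266 ((193.0, 169.0), (7.05982780456543, 42.35896301269531), 85.10090637207031)
side fuse 0.6 [173.3, 126.6, 207.6, 143.4] [191.1 133.8] 196 ((190.70079040527344, 133.73704528808594), (34.71288299560547, 5.85334587097168), 14.74356460571289)
side holder 0.84 [226.1, 223.7, 301.0, 259.9] [264.2 245.3] 1479 ((264.1697082519531, 242.5633544921875), (29.014741897583008, 71.25260162353516), 87.27368927001953)
side holder 0.82 [229.8, 265.2, 306.2, 293.4] [266.9 278.1] 1333 ((266.84423828125, 275.1062316894531), (28.25740623474121, 74.2606201171875), 87.70938873291016)
side holder 0.58 [230.8, 200.8, 295.6, 234.7] [261.5 218.2] 1191 ((261.85418701171875, 216.0828857421875), (25.198040008544922, 64.14252471923828), 
[... 1026 characters left out ...]
5.0, 335.4, 215.4] [323.8 191.4] 641 ((324.4988098144531, 191.95718383789062), (52.093021392822266, 14.194206237792969), 88.36341857910156)
top holder 0.75 [261.6, 167.6, 275.8, 217.9] [270.3 192.6] 523 ((270.5, 193.0), (50.0, 11.0), 90.0)
top holder 0.56 [289.4, 167.0, 308.8, 218.2] [297.2 192.2] 567 ((297.6176452636719, 191.97059631347656), (52.036277770996094, 13.318243980407715), 87.27368927001953)
top handle 0.5 [233.3, 185.4, 247.7, 198.1] [239.7 190.1] 123 ((240.0, 190.0), (12.0, 10.0), 90.0)
top rack 0.79 [171.4, 182.7, 186.5, 222.6] [180.5 203. ] 345 ((179.0, 204.0), (36.0, 16.0), 90.0)
top rack 0.35 [234.0, 182.8, 244.8, 198.1] [239.3 190.4] 118 ((239.0, 190.5), (11.0, 10.0), 90.0)
```

View pics/c1.png

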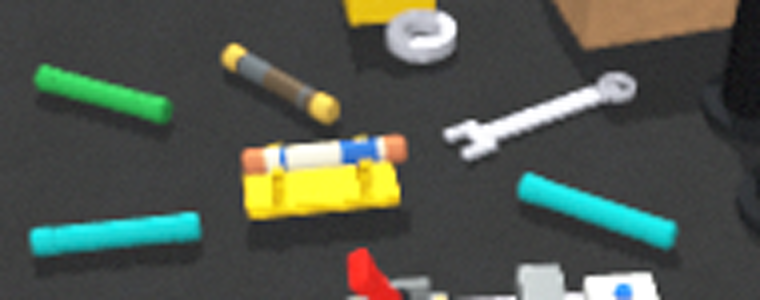

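View pics/c2.png

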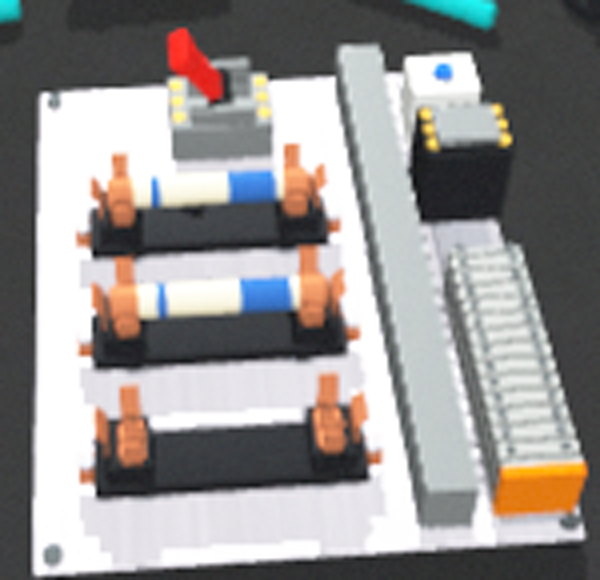

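View pics/c3.png

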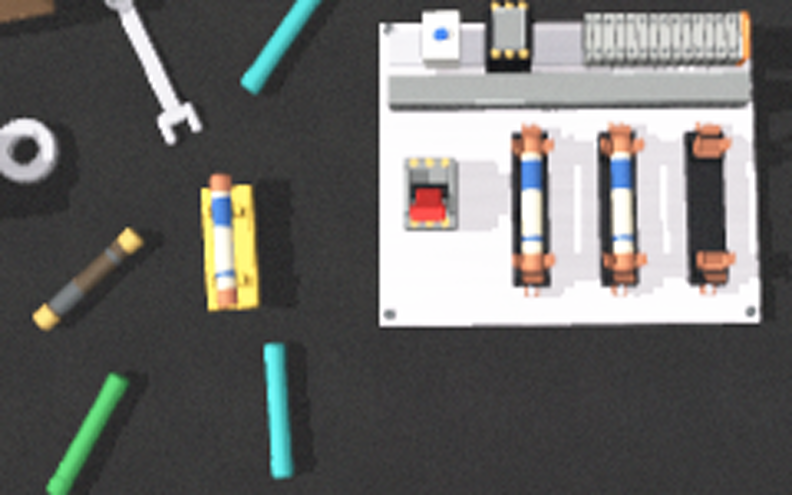

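```bash
cat > h.py <<'E'
from plant import ctrl
import numpy as np,cv2
from scipy.optimize import least_squares
C={n:ctrl.calibration(n) for n in("side","top")}
def ray(n,uv):
    c=C[n];T=c["world_from_camera"]
    d=np.array([(uv[0]-c["cx"])/c["fx"],(uv[1]-c["cy"])/c["fy"],1.])
    return T[:3,3],T[:3,:3]@d
def atz(n,uv,z):
    o,d=ray(n,uv); return o+d*(z-o[2])/d[2]
def tri(us,ut):
    A=[];b=[]
    for n,uv in(("side",us),("top",ut)):
        o,d=ray(n,uv);d=d/np.linalg.norm(d);P=np.eye(3)-np.outer(d,d);A.append(P);b.append(P@o)
    A=np.vstack(A);b=np.hstack(b);x=np.linalg.lstsq(A,b,rcond=None)[0]
    return x,np.linalg.norm(A@x-b)
def proj(n,p):
    c=C[n];T=c["world_from_camera"];q=(np.atleast_2d(p)-T[:3,3])@T[:3,:3]
    return np.c_[c["fx"]*q[:,0]/q[:,2]+c["cx"],c["fy"]*q[:,1]/q[:,2]+c["cy"]]
E
python3 - <<'E'
from h import *
import pickle
np.set_printoptions(precision=4,suppress=True)
ims,out=pickle.load(open("o.pkl","rb"))
roi={"side":(215,135,310,300),"top":(165,120,345,235)}
for n in ims:
    x0,y0,x1,y1=roi[n]; im=ims[n][y0:y1,x0:x1]
    hsv=cv2.cvtColor(im,cv2.COLOR_BGR2HSV);H,S,V=[hsv[...,i].astype(int) for i in range(3)]
    masks={"copper":((H>=5)&(H<=14)&(S>90)&(V>110)),
     "blue":((H>100)&(H<120)&(S>120)&(V>100)),
     "ivory":((H>=15)&(H<=30)&(S>15)&(S<90)&(V>150)),
     "red":(((H<4)|(H>176))&(S>150)&(V>100)),
     "yellow":((H>22)&(H<33)&(S>130)&(V>120))}
    for k,m in masks.items():
        N,L,st,ce=cv2.connectedComponentsWithStats(m.astype(np.uint8),connectivity=8)
        for i in range(1,N):
            if st[i,4]>=6: print(n,k,ce[i]+[x0,y0],st[i,:4]+[x0,y0,0,0],st[i,4])
for c in [("side",0)]: pass
print("fuse side",atz("side",(246.1,149.),.036),"ends",atz("side",(226,150.3),.036),atz("side",(266,147),.036))
print("fuse top",atz("top",(177.9,202.4),.036),atz("top",(177,183),.036),atz("top",(178.8,222.4),.036))
E
```

```text
side copper [263.475 146.65 ] [261 143   6   8] 40
side copper [227.6765 149.6176] [225 147   7   6] 34
side copper [284.4098 210.3443] [280 201  11  18] 122
side copper [238.8224 213.2056] [233 204  11  18] 107
side copper [293.    221.125] [292 220   3   3] 8
side copper [230.5 224.5] [229 224   4   2] 8
side copper [288.7279 236.9116] [285 226  11  21] 147
side copper [239.3885 239.8561] [233 229  12  20] 139
side copper [297.3333 247.8889] [296 247   4   3] 9
side copper [231.    252.125] [230 251   3   3] 8
side copper [293.3846 268.9744] [288 259  14  19] 156
side copper [242.3058 272.3058] [239 262   8  20] 121
side copper [235.04 271.72] [234 267   3  11] 25
side copper [302.7778 279.    ] [301 278   4   3] 9
side copper [231.5833 283.75  ] [230 282   4   4] 12
side blue [254.125 147.05 ] [250 144   9   7] 40
side blue [272.5059 211.3176] [267 208  12   8] 85
side blue [248.3 213.3] [248 210   2   7] 10
side blue [250. 240.] [250 236   1   9] 9
side blue [276.0632 238.5053] [270 235  13   8] 95
side ivory [259.625 147.375] [258 144   3   7] 8
side ivory [239.1429 146.1429] [2
[... 1672 characters left out ...]
2.52 193.76] [272 188   2  13] 25
top ivory [300.3333 194.8333] [300 188   2  13] 18
top ivory [244.7143 197.2857] [243 195   4   5] 7
top ivory [179.     204.3125] [178 198   3  13] 32
top ivory [270.5455 205.1818] [268 204   6   3] 11
top ivory [299.   205.25] [296 204   6   3] 8
top ivory [178.6667 215.6667] [176 214   5   4] 9
top red [239.2791 191.6279] [234 187  11  10] 86
top yellow [172.0968 195.9355] [171 187   4  20] 31
top yellow [183.7744 203.609 ] [180 186   8  37] 133
top yellow [173.4444 215.963 ] [172 208   4  16] 27
fuse side [0.502  0.3433 0.036 ] ends [0.4394 0.3409 0.036 ] [0.5647 0.3492 0.036 ]
fuse top [0.5022 0.3452 0.036 ] [0.5646 0.3498 0.036 ] [0.4386 0.3406 0.036 ]
```

```bash
python3 - <<'E'
import cv2,pickle
ims,_=pickle.load(open("o.pkl","rb"))
def crop(n,x0,y0,x1,y1,s,o): cv2.imwrite(o,cv2.resize(ims[n][y0:y1,x0:x1],None,fx=s,fy=s,interpolation=cv2.INTER_NEAREST))
crop("side",225,255,315,300,8,"pics/d1.png")
crop("top",255,160,345,222,8,"pics/d2.png")
crop("top",165,175,255,230,8,"pics/d3.png")
crop("side",220,140,300,205,8,"pics/d4.png")
E
python3 - <<'E'
from h import *
np.set_printoptions(precision=4,suppress=True)
print("rackblue",tri((254.1,147.05),(177,193.55)))
print("b blue",tri((272.5,211.3),(270.5,182.5)))
print("c blue",tri((276.06,238.5),(297.57,182.57)))
print("b band",tri((248.3,213.3),(270.5,203.)))
print("b clips-",tri((238.8,213.2),(271.24,210.2)),"+",tri((284.4,210.34),(270.57,172.7)))
print("c clips-",tri((239.4,239.86),(298.63,210.2)),"+",tri((288.7,236.9),(297.66,172.4)))
print("e clips-",tri((241.3,272.2),(325.95,209.2)),"+",tri((293.4,269),(324.5,172.96)))
print("endstops b side", atz("side",(293,221.1),.03),atz("side",(230.5,224.5),.03))
print("handle",tri((257.9,180.6),(239.28,191.6)))
E
```

```text
rackblue (array([0.5287, 0.3481, 0.0389]), np.float64(0.0020628927333176945))
b blue (array([0.562 , 0.0515, 0.0648]), np.float64(0.0013377031975172868))
c blue (array([ 0.5629, -0.0332,  0.0635]), np.float64(0.0003894528012893395))
b band (array([0.4996, 0.0516, 0.061 ]), np.float64(0.0010523027859337983))
b clips- (array([0.4764, 0.0496, 0.0654]), np.float64(0.0005169511528584907)) + (array([0.5922, 0.0513, 0.0667]), np.float64(0.0020358081568577074))
c clips- (array([ 0.4767, -0.035 ,  0.0672]), np.float64(0.0006328117122289935)) + (array([ 0.5934, -0.0333,  0.0676]), np.float64(0.0018728516207424243))
e clips- (array([ 0.4799, -0.1201,  0.064 ]), np.float64(7.645025203336164e-05)) + (array([ 0.5936, -0.118 ,  0.063 ]), np.float64(0.0006778559928022877))
endstops b side [0.6137 0.0458 0.03  ] [0.4539 0.0443 0.03  ]
handle (array([0.5306, 0.1483, 0.0814]), np.float64(0.0015002634022978046))
```

View pics/d1.png

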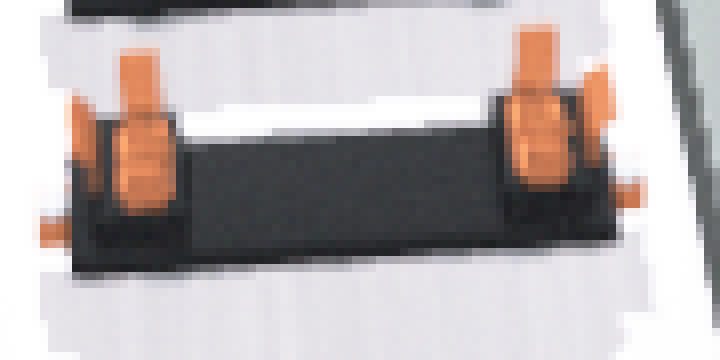

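View pics/d2.png

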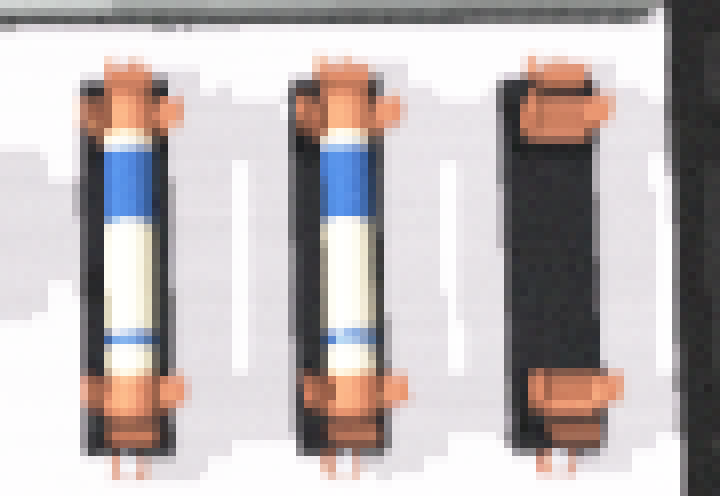

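View pics/d3.png

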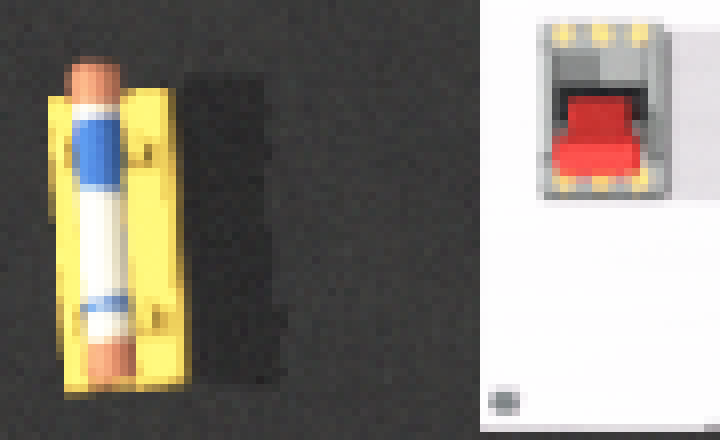

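View pics/d4.png

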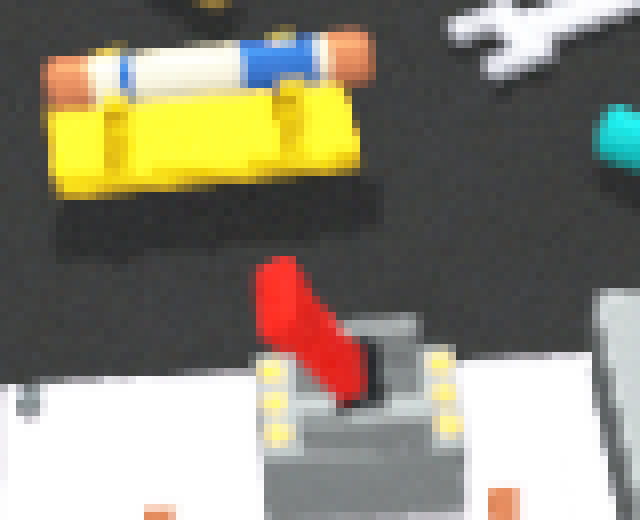

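Everything fits what it must be. The fuse is at (0.502, 0.344), yaw 4°, with a measured length of 126 mm. The empty seat is at about (0.537, −0.1186, 0.066), yaw about 0.9°. I'm moving toward the rack in two legs, keeping clear of the base.

>>> move_arm(
  rows=[
    [[0,0,-0.1],0.06,1],
    [[0,0,-0.1],0.06,1],
    [[0.2155,-0.248,0],0,1],
    [[0.2155,-0.248,0],0,1],
    [[0.2155,-0.248,0],0,1],
    [[0.2155,-0.248,0],0,1],
  ],
  newtons=40,
)

```text
time: 1.35
tool_pos: [0.3044, -0.5424, 0.2488]
eef_rot: [[0.998, 0.069, 0.0], [0.069, -0.998, -0.0], [0.0, 0.0, -1.0]]
ft_force: [-0.6, 0.3, 0.3]
opening: 0.999
```

```bash
cat > st.py <<'E'
from h import *
np.set_printoptions(precision=4,suppress=True)
s=ctrl.read_state()
R=s["eef_rot"]
print(s["time"],s["joint_pos"],s["tool_pos"],"yaw",np.degrees(np.arctan2(R[1,0],R[0,0])),R[:,2],s["ft_force"],s["opening"])
import sys
if len(sys.argv)>1:
    t=np.array([float(a) for a in sys.argv[1:4]])
    print("tool shift units",R.T@(t-s["tool_pos"])/.15)
E
python3 st.py
```

```text
1.35 [ 53.9821  25.3444   2.1502 104.0479  -1.1954  50.6043 -29.3459] [ 0.3044 -0.5424  0.2488] yaw 3.97026750897459 [ 0.0003 -0.0003 -1.    ] [-0.5797  0.2896  0.3321] 0.9988073723050406
```

>>> move_arm(
  rows=[
    [[0.2155,-0.248,0],0,1],
    [[0.2155,-0.248,0],0,1],
    [[0.2155,-0.248,0],0,1],
    [[0.2155,-0.248,0],0,1],
    [[0.2155,-0.248,0],0,1],
    [[0.2155,-0.248,0],0,1],
    [[0.2155,-0.248,0],0,1],
    [[0.2155,-0.248,0],0,1],
    [[0.2155,-0.248,0],0,1],
    [[0.2155,-0.248,0],0,1],
    [[-0.0384,-0.303,0],0,1],
    [[-0.0384,-0.303,0],0,1],
    [[-0.0384,-0.303,0],0,1],
    [[-0.0384,-0.303,0],0,1],
    [[-0.0384,-0.303,0],0,1],
    [[-0.0384,-0.303,0],0,1],
  ],
)

```text
time: 3.35
tool_pos: [0.5466, 0.1209, 0.2489]
eef_rot: [[0.998, 0.069, 0.001], [0.069, -0.998, 0.0], [0.001, -0.0, -1.0]]
ft_force: [0.1, 0.9, -0.8]
opening: 1.001
```

```bash
python3 st.py .502 .3443 .12
```

```text
3.35 [ -15.028    21.0406   -4.4078  111.4806    2.1487   47.522  -106.6295] [0.5466 0.1209 0.2489] yaw 3.9640036272581214 [ 0.0006  0.0001 -1.    ] [ 0.1282  0.8506 -0.753 ] 1.001390694038434
tool shift units [-0.1939 -1.5062  0.8592]
```

>>> move_arm(
  rows=[
    [[-0.0384,-0.303,0],0,1],
    [[-0.0384,-0.303,0],0,1],
    [[-0.0384,-0.303,0.1],0,1],
    [[-0.0384,-0.303,0.2],0,1],
    [[0,-0.1,0.2],0,1],
    [[0,0,0],0,1],
    [[0,0,0],0,1],
  ],
)

```text
time: 4.22
tool_pos: [0.5109, 0.3133, 0.1745]
eef_rot: [[0.998, 0.068, 0.001], [0.068, -0.998, -0.0], [0.001, 0.0, -1.0]]
ft_force: [0.3, -0.2, 0.1]
opening: 1.002
```

```bash
python3 st.py .502 .3443 .12; python3 - <<'E'
from h import *
for n in("side","top"):
    im=ctrl.camera(n); cv2.imwrite(f"pics/{n}1.png",im)
E
```

```text
4.225 [ -33.1603   28.7742   -5.4879  110.7743    4.1082   40.6129 -127.1871] [0.5109 0.3133 0.1745] yaw 3.906762546681857 [ 0.0007 -0.0002 -1.    ] [ 0.2542 -0.1924  0.0755] 1.0021553710862197
tool shift units [-0.0455 -0.2102  0.3631]
```

View pics/side1.png

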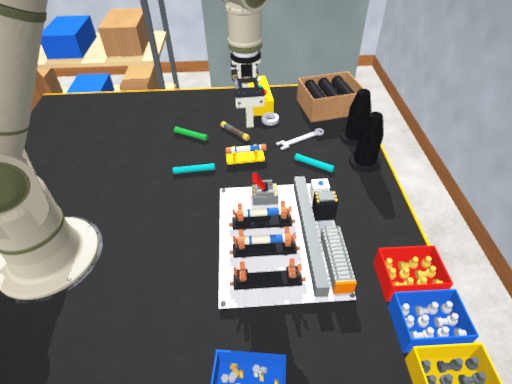

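```bash
python3 - <<'E'
from h import *
for p in((221,121),(247,138),(235,130)): print(atz("side",p,.01))
E
```

```text
[0.41730583 0.54270284 0.01      ]
[0.50667124 0.43563559 0.01      ]
[0.46673164 0.48440183 0.01      ]
```

>>> move_arm(
  rows=[
    [[-0.0455,-0.21,0],0,0.5],
    [[0,0,0.18],0,0.5],
    [[0,0,0.18],0,0.5],
    [[0,0,0],0,0.5],
    [[0,0,0],0,0.5],
  ],
)

```text
time: 4.95
tool_pos: [0.5021, 0.345, 0.121]
eef_rot: [[0.998, 0.068, 0.001], [0.068, -0.998, 0.001], [0.001, -0.001, -1.0]]
ft_force: [0.2, 0.7, 1.5]
opening: 0.522
```

```bash
python3 st.py .502 .3443 .018; python3 - <<'E'
from h import *
a=ctrl.camera("side");b=ctrl.camera("top")
r=lambda m:cv2.resize(m,None,fx=5,fy=5,interpolation=cv2.INTER_CUBIC)
cv2.imwrite("pics/s2.png",np.hstack([r(a[80:190,210:285]),r(b[140:250,140:215])]))
E
```

```text
4.95 [ -36.4489   33.3354   -5.0041  111.9014    4.8318   34.8658 -130.6828] [0.5021 0.345  0.121 ] yaw 3.913069392764077 [ 0.0014  0.0009 -1.    ] [0.2441 0.7475 1.4674] 0.5223769192110967
tool shift units [-0.0023  0.0054  0.6869]
```

View pics/s2.png

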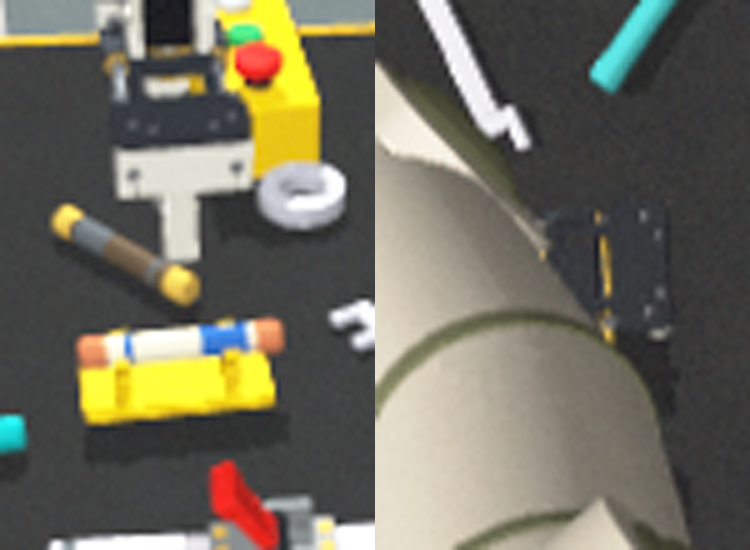

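The enlarged crop confirms the ivory/blue fuse in the rack, with the fingers in line above its middle. I'm descending and gripping.

>>> move_arm(
  rows=[
    [[0,0,0.15],0,0.5],
    [[0,0,0.2],0,0.5],
    [[0,0,0.2],0,0.5],
    [[0,0,0.1],0,0.5],
    [[0,0,0.03],0,0.5],
    [[0,0,0],0,0.5],
  ],
)

```text
time: 5.8
tool_pos: [0.5016, 0.3454, 0.0182]
eef_rot: [[0.998, 0.069, 0.001], [0.069, -0.998, 0.0], [0.001, -0.0, -1.0]]
ft_force: [-0.2, 0.4, 0.8]
opening: 0.497
```

```bash
python3 st.py .502 .3443 .018; python3 - <<'E'
from h import *
a=ctrl.camera("side")
r=lambda m:cv2.resize(m,None,fx=6,fy=6,interpolation=cv2.INTER_CUBIC)
cv2.imwrite("pics/s3.png",r(a[100:180,200:290]))
E
```

```text
5.8 [ -37.4353   41.9841   -3.7007  114.7685    6.2548   23.3878 -131.9665] [0.5016 0.3454 0.0182] yaw 3.9640035873246626 [ 0.0006  0.0004 -1.    ] [-0.2425  0.3578  0.7582] 0.49749650333873696
tool shift units [0.0019 0.0073 0.0015]
```

View pics/s3.png

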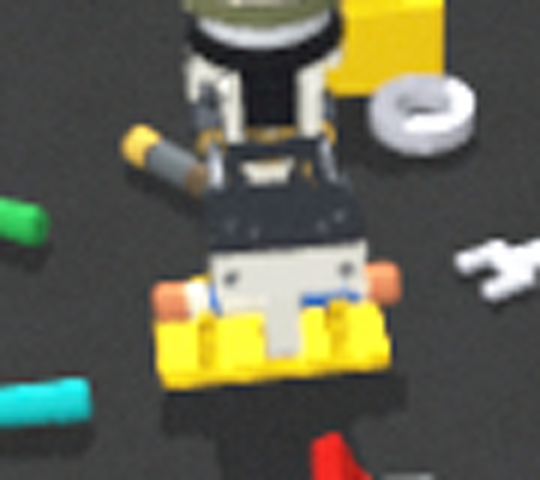

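>>> move_arm(
  rows=[
    [[0,0,0],0,0.28],
    [[0,0,0],0,0.2],
    [[0,0,0],0,0.1],
    [[0,0,0],0,0.1],
    [[0,0,0],0,0.1],
  ],
  newtons=40,
)

```text
time: 6.48
tool_pos: [0.5014, 0.3453, 0.0178]
eef_rot: [[0.998, 0.069, 0.0], [0.069, -0.998, 0.0], [0.0, -0.0, -1.0]]
ft_force: [-0.8, 0.3, 2.1]
opening: 0.195
```

>>> move_arm(
  rows=[
    [[0,0,-0.06],0,0.1],
    [[0,0,-0.15],0,0.1],
    [[0,0,-0.25],0,0.1],
    [[0,0,-0.25],0,0.1],
    [[0,0,-0.25],0,0.1],
    [[0,0,0],0.034,0.1],
    [[0,0,0],0,0.1],
  ],
)

```text
time: 7.35
tool_pos: [0.5012, 0.345, 0.1624]
eef_rot: [[1.0, 0.016, 0.001], [0.016, -1.0, 0.0], [0.001, -0.0, -1.0]]
ft_force: [-0.8, -0.2, -0.5]
opening: 0.189
```

```bash
python3 st.py .537 -.1186 .16; python3 - <<'E'
from h import *
a=ctrl.camera("side")
r=lambda m:cv2.resize(m,None,fx=5,fy=5,interpolation=cv2.INTER_CUBIC)
cv2.imwrite("pics/s4.png",r(a[60:180,180:320]))
E
```

```text
7.35 [ -36.7407   30.1775   -4.6035  110.2239    3.6362   39.7011 -132.5967] [0.5012 0.345  0.1624] yaw 0.9235365528665025 [ 0.0006  0.0003 -1.    ] [-0.8077 -0.2343 -0.4744] 0.18943503100370265
tool shift units [0.189  3.0944 0.015 ]
```

View pics/s4.png

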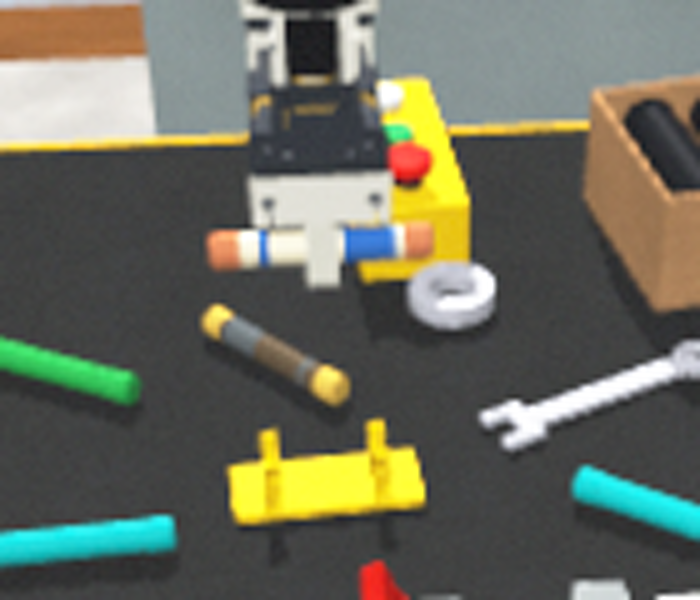

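Fuse is held level. Carrying it above the empty holder.

>>> move_arm(
  rows=[
    [[0.0158,0.1,0],0,0.1],
    [[0.0158,0.2,0],0,0.1],
    [[0.0158,0.28,0],0,0.1],
    [[0.0158,0.28,0],0,0.1],
    [[0.0158,0.28,0],0,0.1],
    [[0.0158,0.28,0],0,0.1],
    [[0.0158,0.28,0],0,0.1],
    [[0.0158,0.28,0],0,0.1],
    [[0.0158,0.28,0],0,0.1],
    [[0.0158,0.28,0],0,0.1],
    [[0.0158,0.25,0],0,0.1],
    [[0.0158,0.15,0],0,0.1],
    [[0,0.074,0],0,0.1],
    [[0,0,0],0,0.1],
    [[0,0,0],0,0.1],
  ],
)

```text
time: 9.28
tool_pos: [0.5367, -0.1054, 0.1615]
eef_rot: [[1.0, 0.017, -0.0], [0.017, -1.0, 0.0], [-0.0, -0.0, -1.0]]
ft_force: [0.6, -0.1, -0.8]
opening: 0.196
```

```bash
python3 st.py .537 -.1186 .11; python3 - <<'E'
from h import *
import pickle
a=ctrl.camera("side");b=ctrl.camera("top")
pickle.dump((a,b),open("o2.pkl","wb"))
r=lambda m,s:cv2.resize(m,None,fx=s,fy=s,interpolation=cv2.INTER_CUBIC)
cv2.imwrite("pics/s5.png",r(a[170:310,200:330],4))
cv2.imwrite("pics/t5.png",r(b[130:260,250:360],4))
E
```

```text
9.275 [  9.6422  26.6691  -6.2242 117.9649   4.7492  35.6196 -88.801 ] [ 0.5367 -0.1054  0.1615] yaw 0.98799691911908 [-0.0004  0.0005 -1.    ] [ 0.5801 -0.0872 -0.7938] 0.1964565573609981
tool shift units [0.0008 0.0883 0.3431]
```

View pics/s5.png

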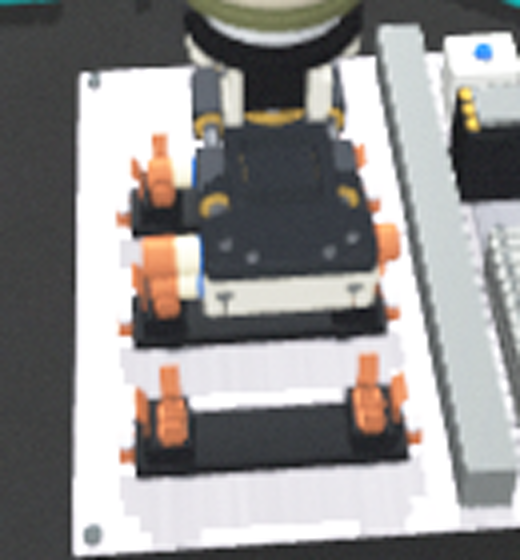

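View pics/t5.png

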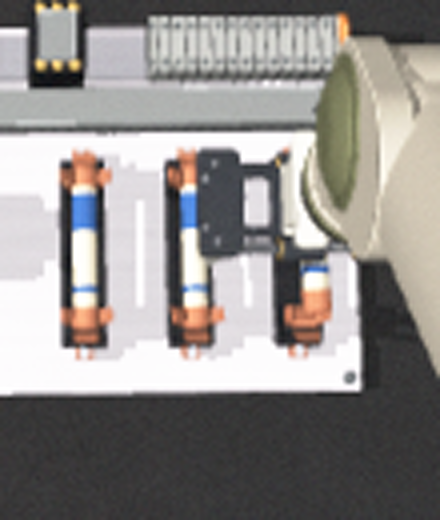

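>>> move_arm(
  rows=[
    [[0,0.088,0],0,0.1],
    [[0,0,0.15],0,0.1],
    [[0,0,0.2],0,0.1],
    [[0,0,0.12],0,0.1],
    [[0,0,0],0,0.1],
    [[0,0,0],0,0.1],
  ],
)

```text
time: 10.12
tool_pos: [0.5375, -0.12, 0.0917]
eef_rot: [[1.0, 0.016, 0.001], [0.016, -1.0, -0.0], [0.001, 0.0, -1.0]]
ft_force: [0.2, -0.2, -1.3]
opening: 0.194
```

```bash
python3 st.py .537 -.1186 .086; python3 - <<'E'
from h import *
import pickle
a=ctrl.camera("side");b=ctrl.camera("top")
pickle.dump((a,b),open("o2.pkl","wb"))
r=lambda m,s:cv2.resize(m,None,fx=s,fy=s,interpolation=cv2.INTER_NEAREST)
cv2.imwrite("pics/s6.png",r(a[215:300,225:315],8))
cv2.imwrite("pics/t6.png",r(b[160:225,260:345],8))
E
```

```text
10.125 [ 10.2404  32.8799  -5.133  120.5177   6.2063  26.8069 -88.7115] [ 0.5375 -0.12    0.0917] yaw 0.9042031493979915 [ 0.0006 -0.0002 -1.    ] [ 0.2297 -0.1548 -1.2525] 0.19391793010744882
tool shift units [-0.003  -0.0091  0.0378]
```

View pics/s6.png

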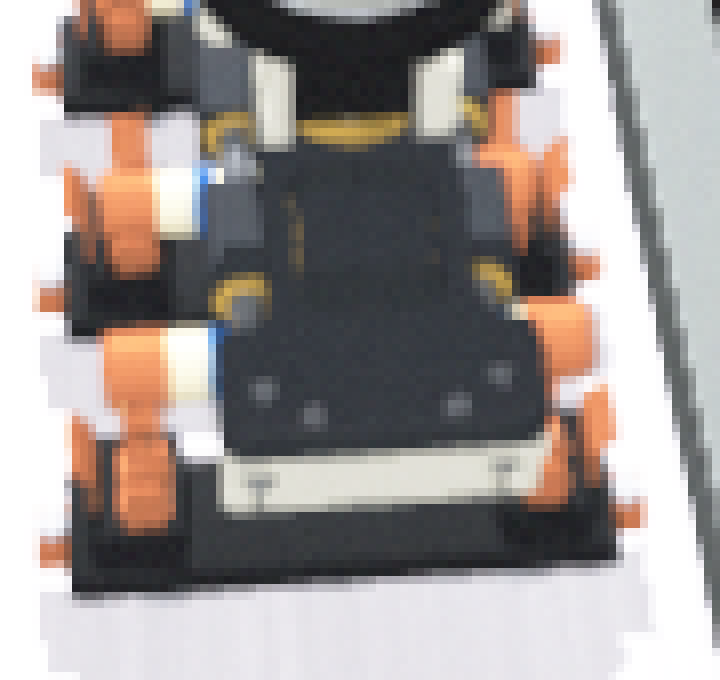

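View pics/t6.png

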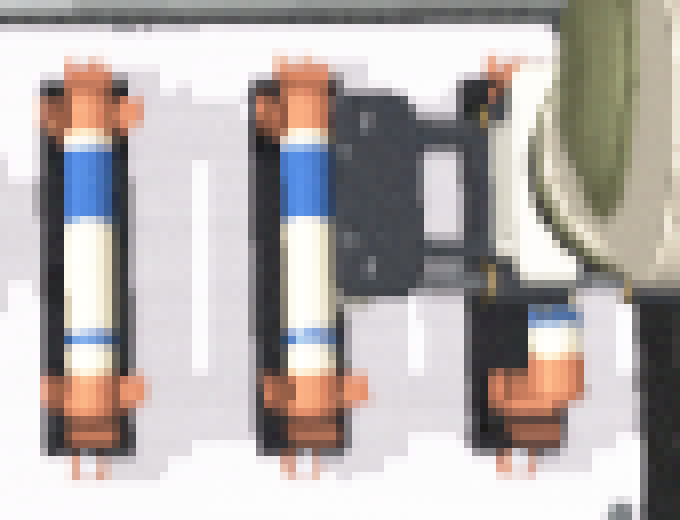

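```bash
python3 - <<'E'
from h import *
np.set_printoptions(precision=4,suppress=True)
z=.1107
L=atz("side",(238.0,260.6),z);R=atz("side",(299.25,257.1),z);print("held ends side",L,R,(L+R)/2)
print("held band side(left edge)",atz("side",(250.6,260),z)," top mid",atz("top",(329.1,199.6),z))
print("held axis tri",tri((250.6,260),(329.1,199.9)))
for z in(.064,.066,.068):
  print(z,"c band side left edge",atz("side",(249.65,240.7),z),"top mid",atz("top",(298.4,202.06),z), "c blue top",atz("top",(297.57,182.57),z),"side",atz("side",(276.06,238.5),z))
# model: predicted end stops in both
import itertools
for z in(.066,):
  for yaw in(0.9,):
    s=np.array([.537,-.1186,z]);c,sn=np.cos(np.radians(yaw)),np.sin(np.radians(yaw))
    f=lambda x,y,dz:s+[c*x-sn*y,sn*x+c*y,dz]
    for nm,p in {"leaf tip far L":f(-54,15,18),"farR":f(54,15,18),"nearL":f(-54,-15,18),"nearR":f(54,-15,18),
       "base -- bottom":f(-76,-18,-52),"base +-":f(76,-18,-52),"base-+":f(-76,18,-52)}.items() if 0 else {}: pass
    for nm,q in {"farL":(-.054,.015,.018),"farR":(.054,.015,.018),"nearL":(-.054,-.015,.018),"nearR":(.054,-.015,.018),"stopL":(-.0665,0,.01),"stopR":(.0665,0,.01),"b--":(-.076,-.018,-.052),"b+-":(.076,-.018,-.052),"b++":(.076,.018,-.052),"b-+":(-.076,.018,-.052)}.items():
      print(nm,proj("side",f(*q))[0],proj("top",f(*q))[0])
E
```

```text
held ends side [ 0.4751 -0.1222  0.1107] [ 0.6023 -0.1211  0.1107] [ 0.5387 -0.1216  0.1107]
held band side(left edge) [ 0.5011 -0.1222  0.1107]  top mid [ 0.5048 -0.1214  0.1107]
held axis tri (array([ 0.5025, -0.1216,  0.1102]), np.float64(0.002025972742072631))
0.064 c band side left edge [ 0.5008 -0.0363  0.064 ] top mid [ 0.5019 -0.035   0.064 ] c blue top [ 0.5631 -0.0331  0.064 ] side [ 0.5626 -0.0336  0.064 ]
0.066 c band side left edge [ 0.5008 -0.0379  0.066 ] top mid [ 0.5017 -0.0348  0.066 ] c blue top [ 0.5628 -0.0329  0.066 ] side [ 0.5624 -0.0352  0.066 ]
0.068 c band side left edge [ 0.5008 -0.0394  0.068 ] top mid [ 0.5015 -0.0345  0.068 ] c blue top [ 0.5625 -0.0326  0.068 ] side [ 0.5623 -0.0367  0.068 ]
farL [242.1105 260.6913] [322.0004 207.7101]
farR [291.9913 257.5409] [320.7982 172.8185]
nearL [242.6184 272.6972] [331.8407 207.5953]
nearR [293.8876 269.3921] [330.5271 172.7019]
stopL [236.6724 269.1045] [326.5798 211.9456]
stopR [298.4997 265.1455] [325.0475 169.2503]
b-- [234.074  291.9997] [328.7018 216.3137]
b+- [302.0928 287.4766] [327.0037 169.8223]
b++ [299.7065 273.5776] [315.9831 169.9546]
b-+ [233.7641 277.8614] [317.5128 216.4434]
```

Held fuse by camera at (0.5387, −0.1216), against a TCP of (0.5375, −0.120), so the camera bias is about −1.5 mm in y. Correcting for that, I shift the fuse +2.2 mm in y and −1 mm in x, then lower to just above clip contact.

>>> move_arm(
  rows=[
    [[-0.007,-0.0147,0.03],0,0.1],
    [[0,0,0.07],0,0.1],
    [[0,0,0.05],0,0.1],
    [[0,0,0.01],0,0.1],
    [[0,0,0],0,0.1],
  ],
  newtons=45,
)

```text
time: 10.85
tool_pos: [0.5359, -0.1174, 0.0668]
eef_rot: [[1.0, 0.016, -0.001], [0.016, -1.0, 0.0], [-0.001, -0.0, -1.0]]
ft_force: [-0.0, 0.1, -1.1]
opening: 0.19
```

```bash
python3 st.py .5365 -.1178 .047; python3 - <<'E'
from h import *
import pickle
a=ctrl.camera("side");b=ctrl.camera("top")
r=lambda m,s:cv2.resize(m,None,fx=s,fy=s,interpolation=cv2.INTER_NEAREST)
cv2.imwrite("pics/s7.png",r(a[215:300,225:315],8))
cv2.imwrite("pics/t7.png",r(b[160:225,260:345],8))
E
```

```text
10.85 [  9.6154  35.1219  -4.616  121.5437   6.6456  23.5978 -89.3472] [ 0.5359 -0.1174  0.0668] yaw 0.9115309992253865 [-0.0006  0.     -1.    ] [-0.034   0.117  -1.0521] 0.18961277833045417
tool shift units [0.0041 0.0027 0.1321]
```

View pics/s7.png

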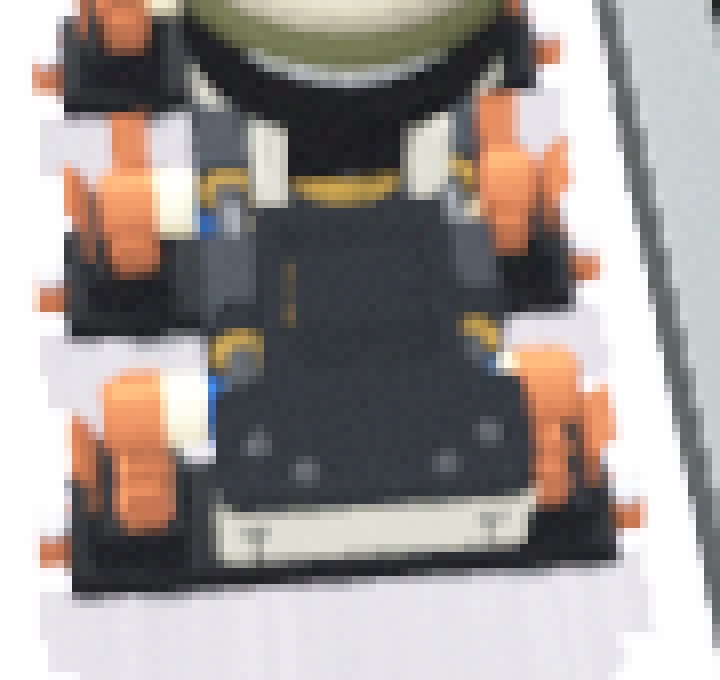

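View pics/t7.png

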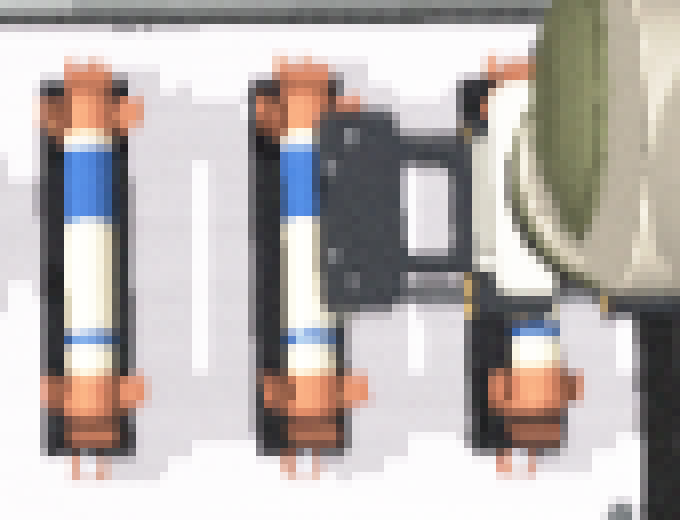

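The fuse lines up with the holder in both views, the same position in its clips as neighbour c to within about 1 mm. Lowering gently while watching the force.

>>> move_arm(
  rows=[
    [[0,0,0.02],0,0.1],
    [[0,0,0.02],0,0.1],
    [[0,0,0.015],0,0.1],
    [[0,0,0],0,0.1],
  ],
)

```text
time: 11.45
tool_pos: [0.5361, -0.1178, 0.0588]
eef_rot: [[1.0, 0.016, 0.0], [0.016, -1.0, -0.0], [0.0, 0.0, -1.0]]
ft_force: [-0.9, -2.0, 1.9]
opening: 0.197
```

>>> move_arm(
  rows=[
    [[0,0,0.01],0,0.1],
    [[0,0,0],0,0.1],
  ],
)

```text
time: 11.7
tool_pos: [0.5362, -0.1177, 0.0574]
eef_rot: [[1.0, 0.016, 0.0], [0.016, -1.0, -0.0], [0.0, 0.0, -1.0]]
ft_force: [0.5, -3.5, 3.8]
opening: 0.19
```

>>> move_arm(
  rows=[
    [[0,0,0.01],0,0.1],
    [[0,0,0],0,0.1],
  ],
)

```text
time: 11.95
tool_pos: [0.5362, -0.1177, 0.056]
eef_rot: [[1.0, 0.016, 0.0], [0.016, -1.0, -0.0], [0.0, 0.0, -1.0]]
ft_force: [0.9, -4.2, 5.0]
opening: 0.193
```

```bash
python3 st.py
```

```text
11.95 [  9.4442  36.1583  -4.3518 121.8533   6.8537  22.1822 -89.5264] [ 0.5362 -0.1177  0.056 ] yaw 0.8949039288030147 [ 0.0005 -0.0003 -1.    ] [ 0.9116 -4.1835  5.0233] 0.19263638882020173
```

A −4 N side force shows the fuse sits slightly too far toward +y. Shifting it −1 mm in y.

>>> move_arm(
  rows=[
    [[0,0.007,0],0,0.1],
    [[0,0,0],0,0.1],
  ],
)

```text
time: 12.2
tool_pos: [0.5362, -0.1184, 0.0559]
eef_rot: [[1.0, 0.016, 0.0], [0.016, -1.0, 0.0], [0.0, -0.0, -1.0]]
ft_force: [-0.1, -2.8, 3.8]
opening: 0.192
```

>>> move_arm(
  rows=[
    [[0,0.009,0],0,0.1],
    [[0,0,0],0,0.1],
  ],
)

```text
time: 12.45
tool_pos: [0.5361, -0.1192, 0.0558]
eef_rot: [[1.0, 0.016, -0.0], [0.016, -1.0, 0.001], [0.0, -0.001, -1.0]]
ft_force: [1.0, 0.7, 3.3]
opening: 0.191
```

>>> move_arm(
  rows=[
    [[0,0,0.01],0,0.1],
    [[0,0,0],0,0.1],
  ],
)

```text
time: 12.7
tool_pos: [0.5361, -0.1193, 0.0543]
eef_rot: [[1.0, 0.016, 0.0], [0.016, -1.0, 0.0], [0.0, -0.0, -1.0]]
ft_force: [0.2, 1.3, 7.0]
opening: 0.195
```

```bash
python3 - <<'E'
from plant import ctrl
s=ctrl.read_state();print(s["ft_force"],s["ft_torque"],s["tool_pos"])
E
```

```text
[0.15267137 1.26806254 7.00231295] [ 0.28615068 -0.10232417 -0.11358591] [ 0.53611251 -0.11933153  0.0543085 ]
```

>>> move_arm(
  rows=[
    [[0,-0.003,0.01],0,0.1],
    [[0,0,0],0,0.1],
  ],
)

```text
time: 12.95
tool_pos: [0.5361, -0.1192, 0.053]
eef_rot: [[1.0, 0.016, 0.0], [0.016, -1.0, 0.0], [0.0, -0.0, -1.0]]
ft_force: [0.4, 0.9, 6.6]
opening: 0.193
```

>>> move_arm(
  rows=[
    [[0,0,0.01],0,0.1],
    [[0,0,0],0,0.1],
  ],
)

```text
time: 13.2
tool_pos: [0.5362, -0.1192, 0.0516]
eef_rot: [[1.0, 0.016, 0.0], [0.016, -1.0, 0.0], [0.0, 0.0, -1.0]]
ft_force: [0.6, 0.3, 8.3]
opening: 0.189
```

>>> move_arm(
  rows=[
    [[0,0,0.008],0,0.1],
    [[0,0,0],0,0.1],
  ],
)

```text
time: 13.45
tool_pos: [0.5364, -0.1192, 0.0505]
eef_rot: [[1.0, 0.016, 0.001], [0.016, -1.0, -0.0], [0.001, 0.0, -1.0]]
ft_force: [1.2, 0.4, 10.1]
opening: 0.194
```

>>> move_arm(
  rows=[
    [[0,0,0.008],0,0.1],
    [[0,0,0],0,0.1],
  ],
)

```text
time: 13.7
tool_pos: [0.5364, -0.1192, 0.0493]
eef_rot: [[1.0, 0.016, 0.001], [0.016, -1.0, -0.0], [0.001, 0.0, -1.0]]
ft_force: [0.4, 0.8, 8.6]
opening: 0.196
```

>>> move_arm(
  rows=[
    [[0,0,0.008],0,0.1],
    [[0,0,0],0,0.1],
  ],
)

```text
time: 13.95
tool_pos: [0.5364, -0.1192, 0.048]
eef_rot: [[1.0, 0.016, 0.001], [0.016, -1.0, 0.0], [0.001, -0.0, -1.0]]
ft_force: [0.5, 0.5, 7.7]
opening: 0.193
```

>>> move_arm(
  rows=[
    [[0,0,0.008],0,0.1],
    [[0,0,0],0,0.1],
  ],
)

```text
time: 14.2
tool_pos: [0.5364, -0.1192, 0.0467]
eef_rot: [[1.0, 0.016, 0.001], [0.016, -1.0, 0.0], [0.001, -0.0, -1.0]]
ft_force: [1.0, 0.8, 6.9]
opening: 0.191
```

Force peaked at about 10 N and is now slackening as the caps pass the throats. Continuing until it rises on the stops.

>>> move_arm(
  rows=[
    [[0,0,0.008],0,0.1],
    [[0,0,0],0,0.1],
  ],
)

```text
time: 14.45
tool_pos: [0.5363, -0.1192, 0.0454]
eef_rot: [[1.0, 0.016, 0.0], [0.016, -1.0, 0.0], [0.0, -0.0, -1.0]]
ft_force: [0.4, -0.1, 6.1]
opening: 0.193
```

>>> move_arm(
  rows=[
    [[0,0,0.006],0,0.1],
    [[0,0,0],0,0.1],
  ],
)

```text
time: 14.7
tool_pos: [0.5363, -0.1192, 0.0446]
eef_rot: [[1.0, 0.016, 0.0], [0.016, -1.0, 0.0], [0.0, -0.0, -1.0]]
ft_force: [0.2, 0.3, 7.0]
opening: 0.193
```

>>> move_arm(
  rows=[
    [[0,0,0.006],0,0.1],
    [[0,0,0],0,0.1],
  ],
)

```text
time: 14.95
tool_pos: [0.5363, -0.1192, 0.0441]
eef_rot: [[1.0, 0.016, 0.001], [0.016, -1.0, -0.0], [0.001, 0.0, -1.0]]
ft_force: [-1.2, 1.6, 11.7]
opening: 0.196
```

>>> move_arm(
  rows=[
    [[0,0,0.004],0,0.1],
    [[0,0,0],0,0.1],
  ],
)

```text
time: 15.2
tool_pos: [0.5363, -0.1192, 0.044]
eef_rot: [[1.0, 0.016, 0.001], [0.016, -1.0, -0.0], [0.001, 0.0, -1.0]]
ft_force: [-2.7, 2.0, 19.1]
opening: 0.193
```

```bash
python3 - <<'E'
from plant import ctrl
s=ctrl.read_state();print(s["ft_force"],s["ft_torque"],s["tool_pos"])
E
```

```text
[-2.70324588  2.0182887  19.11461857] [ 0.21667011  0.46609165 -0.07557289] [ 0.53632718 -0.11919482  0.04403555]
```

The force rose steeply to 19 N on the stops. I ease off a little, open slightly and look at level and height. The y-moment hints that the −x end bears more.

>>> move_arm(
  rows=[
    [[0,0,-0.003],0,0.1],
    [[0,0,0],0,0.35],
    [[0,0,0],0,0.35],
    [[0,0,0],0,0.35],
    [[0,0,-0.15],0,0.35],
    [[0,0,-0.25],0,0.35],
    [[0,0,-0.25],0,0.35],
    [[0,0,0],0,0],
  ],
)

```text
time: 16.2
tool_pos: [0.5373, -0.1197, 0.1432]
eef_rot: [[1.0, 0.016, 0.004], [0.016, -1.0, -0.001], [0.004, 0.001, -1.0]]
ft_force: [0.4, 0.0, -0.6]
opening: 0.285
```

```bash
python3 st.py; python3 - <<'E'
from h import *
import pickle
a=ctrl.camera("side");b=ctrl.camera("top")
pickle.dump((a,b),open("o3.pkl","wb"))
r=lambda m,s:cv2.resize(m,None,fx=s,fy=s,interpolation=cv2.INTER_NEAREST)
cv2.imwrite("pics/s8.png",r(a[195:295,225:315],6))
cv2.imwrite("pics/t8.png",r(b[160:225,260:345],8))
E
```

```text
16.2 [ 10.9814  28.2938  -6.1083 118.597    5.3236  33.1167 -87.9573] [ 0.5373 -0.1197  0.1432] yaw 0.8949682499942382 [ 0.0042 -0.0007 -1.    ] [ 0.4101  0.0103 -0.6324] 0.28481647464455784
```

View pics/s8.png

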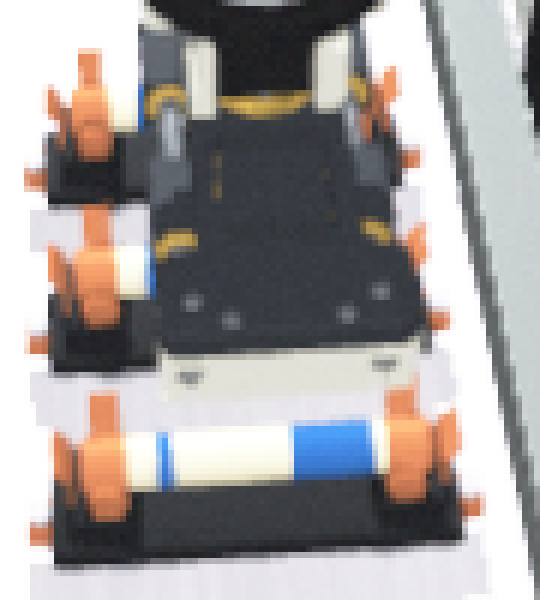

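View pics/t8.png

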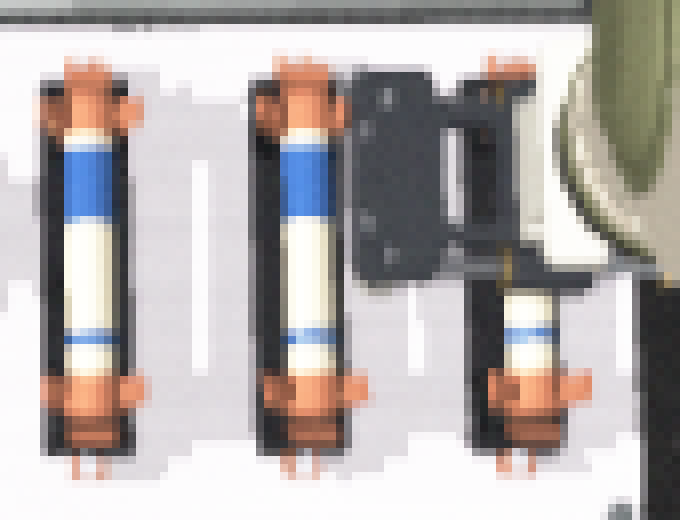

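```bash
python3 st.py .5725 -.1186 .092; python3 - <<'E'
from h import *
import pickle
np.set_printoptions(precision=4,suppress=True)
a,b=pickle.load(open("o3.pkl","rb"))
x0,y0,x1,y1=215,195,310,300
hsv=cv2.cvtColor(a[y0:y1,x0:x1],cv2.COLOR_BGR2HSV);H,S,V=[hsv[...,i].astype(int) for i in range(3)]
m=((H>100)&(H<120)&(S>120)&(V>100)).astype(np.uint8)
N,L,st,ce=cv2.connectedComponentsWithStats(m)
for i in range(1,N):
    if st[i,4]>5: print(ce[i]+[x0,y0],st[i])
E
```

```text
16.3 [ 10.9614  28.4922  -6.0938 118.7176   5.3378  33.0316 -87.9688] [ 0.5358 -0.1194  0.1408] yaw 0.9086611980730583 [ 0.0001 -0.0001 -1.    ] [-0.1975 -0.4149 -0.1135] 0.20695684147197174
tool shift units [ 0.2444 -0.0015  0.3251]
[248. 213.] [33 15  1  7  7]
[250. 241.] [35 43  1  7  7]
[279.8696 269.9043] [ 59  70  13  10 115]
[252.1 272.2] [37 73  2  9 10]
```

>>> move_arm(
  rows=[
    [[0.12,0,0],0,0],
    [[0.12,0,0.1],0,0],
    [[0,0,0.18],0,0],
    [[0,0,0],0,0],
    [[0,0,0],0,0],
  ],
  newtons=20,
)

```text
time: 16.92
tool_pos: [0.5716, -0.1187, 0.0986]
eef_rot: [[1.0, 0.016, -0.001], [0.016, -1.0, 0.0], [-0.001, -0.0, -1.0]]
ft_force: [0.5, -0.6, 0.2]
opening: 0.007
```

```bash
python3 st.py .5725 -.1186 .08
```

```text
16.925 [  9.8723  33.8996  -5.4201 115.898    5.9521  30.5369 -88.8518] [ 0.5716 -0.1187  0.0986] yaw 0.9143851771867074 [-0.0014  0.0001 -1.    ] [ 0.5042 -0.584   0.2459] 0.006567958463722646
tool shift units [ 0.0063 -0.0009  0.1241]
```

>>> move_arm(
  rows=[
    [[0,0,0.09],0,0],
    [[0,0,0.03],0,0],
    [[0,0,0],0,0],
  ],
)

```text
time: 17.3
tool_pos: [0.5718, -0.1188, 0.0806]
eef_rot: [[1.0, 0.016, -0.001], [0.016, -1.0, 0.0], [-0.001, -0.0, -1.0]]
ft_force: [0.0, -0.3, 0.3]
opening: 0.004
```

>>> move_arm(
  rows=[
    [[0,0,0.01],0,0],
    [[0,0,0.01],0,0],
    [[0,0,0],0,0],
  ],
)

```text
time: 17.68
tool_pos: [0.572, -0.1188, 0.0779]
eef_rot: [[1.0, 0.016, -0.0], [0.016, -1.0, -0.0], [-0.0, 0.0, -1.0]]
ft_force: [0.5, -0.0, -0.3]
opening: 0.004
```

>>> move_arm(
  rows=[
    [[0,0,0.01],0,0],
    [[0,0,0],0,0],
  ],
)

```text
time: 17.92
tool_pos: [0.572, -0.1188, 0.0763]
eef_rot: [[1.0, 0.016, -0.0], [0.016, -1.0, 0.0], [-0.0, -0.0, -1.0]]
ft_force: [0.1, -0.7, -0.1]
opening: 0.006
```

>>> move_arm(
  rows=[
    [[0,0,0.007],0,0],
    [[0,0,0],0,0],
  ],
)

```text
time: 18.18
tool_pos: [0.572, -0.1188, 0.0754]
eef_rot: [[1.0, 0.016, -0.0], [0.016, -1.0, 0.0], [-0.0, -0.0, -1.0]]
ft_force: [0.6, -0.2, 2.6]
opening: 0.001
```

>>> move_arm(
  rows=[
    [[0,0,0.007],0,0],
    [[0,0,0],0,0],
  ],
)

```text
time: 18.42
tool_pos: [0.5721, -0.1188, 0.0744]
eef_rot: [[1.0, 0.016, 0.0], [0.016, -1.0, -0.0], [0.0, 0.0, -1.0]]
ft_force: [-0.5, 0.4, 3.7]
opening: 0.007
```

>>> move_arm(
  rows=[
    [[0,0,0.007],0,0],
    [[0,0,0],0,0],
  ],
)

```text
time: 18.68
tool_pos: [0.5721, -0.1188, 0.0734]
eef_rot: [[1.0, 0.016, 0.0], [0.016, -1.0, -0.0], [0.0, 0.0, -1.0]]
ft_force: [-0.4, -0.1, 5.3]
opening: 0.005
```

>>> move_arm(
  rows=[
    [[0,0,0.01],0,0],
    [[0,0,0],0,0],
  ],
)

```text
time: 18.92
tool_pos: [0.5721, -0.1188, 0.0723]
eef_rot: [[1.0, 0.016, 0.0], [0.016, -1.0, -0.0], [0.0, 0.0, -1.0]]
ft_force: [-2.3, 0.7, 9.4]
opening: 0.002
```

>>> move_arm(
  rows=[
    [[0,0,0.01],0,0],
    [[0,0,0],0,0],
  ],
)

```text
time: 19.18
tool_pos: [0.5722, -0.1189, 0.072]
eef_rot: [[1.0, 0.016, 0.001], [0.016, -1.0, -0.0], [0.001, 0.0, -1.0]]
ft_force: [-5.7, 0.3, 24.8]
opening: 0.005
```

>>> move_arm(
  rows=[
    [[0,0,0.007],0,0],
    [[0,0,0],0,0],
  ],
)

```text
time: 19.42
tool_pos: [0.5723, -0.1189, 0.0718]
eef_rot: [[1.0, 0.016, 0.002], [0.016, -1.0, -0.001], [0.002, 0.001, -1.0]]
ft_force: [-7.0, 1.5, 33.8]
opening: 0.005
```

That batch went harder than I wanted, 34 N on a hard stop, so I'm backing off at once. I'll probe the other end one step at a time and lightly.

>>> move_arm(
  rows=[
    [[0,0,-0.03],0,0],
    [[0,0,-0.15],0,0],
    [[-0.12,0,0],0,0],
    [[-0.18,0,0],0,0],
    [[-0.18,0,0],0,0],
    [[0,0,0.09],0,0],
    [[0,0,0.03],0,0],
    [[0,0,0],0,0],
  ],
)

```text
time: 20.42
tool_pos: [0.5008, -0.1197, 0.0775]
eef_rot: [[1.0, 0.016, -0.0], [0.016, -1.0, 0.0], [-0.0, -0.0, -1.0]]
ft_force: [-0.0, -0.0, -0.6]
opening: 0.003
```

```bash
python3 st.py .5005 -.1198 .0765
```

```text
20.425 [ 10.5654  32.6978  -4.8794 125.5227   7.0056  22.0458 -89.1105] [ 0.5008 -0.1197  0.0775] yaw 0.9321193718121654 [-0.0004  0.0002 -1.    ] [-0.0015 -0.0478 -0.5892] 0.0026635734474440395
tool shift units [-0.0022  0.0003  0.0066]
```

>>> move_arm(
  rows=[
    [[0,0,0.012],0,0],
    [[0,0,0],0,0],
  ],
)

```text
time: 20.68
tool_pos: [0.5004, -0.1199, 0.0763]
eef_rot: [[1.0, 0.016, 0.0], [0.016, -1.0, 0.0], [0.0, -0.0, -1.0]]
ft_force: [-0.3, -0.1, 0.1]
opening: 0.005
```

>>> move_arm(
  rows=[
    [[0,0,0.008],0,0],
    [[0,0,0],0,0],
  ],
)

```text
time: 20.92
tool_pos: [0.5003, -0.1199, 0.0753]
eef_rot: [[1.0, 0.016, 0.001], [0.016, -1.0, -0.0], [0.001, 0.0, -1.0]]
ft_force: [-0.6, 0.5, 1.5]
opening: 0.006
```

>>> move_arm(
  rows=[
    [[0,0,0.008],0,0],
    [[0,0,0],0,0],
  ],
)

```text
time: 21.18
tool_pos: [0.5003, -0.12, 0.0742]
eef_rot: [[1.0, 0.016, 0.001], [0.016, -1.0, -0.0], [0.001, 0.0, -1.0]]
ft_force: [0.7, 0.0, 4.2]
opening: 0.004
```

>>> move_arm(
  rows=[
    [[0,0,0.01],0,0],
    [[0,0,0],0,0],
  ],
)

```text
time: 21.42
tool_pos: [0.5003, -0.1199, 0.0727]
eef_rot: [[1.0, 0.016, 0.001], [0.016, -1.0, -0.0], [0.001, 0.0, -1.0]]
ft_force: [0.2, 0.5, 7.3]
opening: 0.006
```

Both ends give the same contact height (0.0759 and 0.0756 m) and the same stiffness, so the fuse is level. The seat height of 0.066 m is within spec. Retracting and locating the handle.

>>> move_arm(
  rows=[
    [[0,0,-0.05],0,0],
    [[0,0,-0.2],0,0],
    [[0,0,-0.25],0,0],
    [[0,-0.2,-0.2],0,0],
    [[-0.02,-0.3,0],0,0],
    [[-0.03,-0.3,0],0,0],
    [[-0.05,-0.3,0],0,0],
    [[-0.05,-0.3,0],0,0],
    [[-0.05,-0.2,0],0,0],
    [[0,-0.1,0],0,0],
    [[0,0,0],0,0],
  ],
)

```text
time: 22.8
tool_pos: [0.4661, 0.1348, 0.1775]
eef_rot: [[1.0, 0.017, -0.0], [0.017, -1.0, -0.0], [-0.0, 0.0, -1.0]]
ft_force: [0.1, -0.3, 0.2]
opening: 0.005
```

```bash
python3 st.py; python3 - <<'E'
from h import *
import pickle
np.set_printoptions(precision=4,suppress=True)
a=ctrl.camera("side");b=ctrl.camera("top")
pickle.dump((a,b),open("o4.pkl","wb"))
r=lambda m,s:cv2.resize(m,None,fx=s,fy=s,interpolation=cv2.INTER_NEAREST)
cv2.imwrite("pics/s9.png",r(a[165:300,225:315],4))
cv2.imwrite("pics/t9.png",r(b[160:225,225:345],6))
for z in(.065,.070): print("housing c",atz("top",(240.5,188.75),z), atz("top",(240.5,177.75),z),atz("top",(240.5,199.75),z))
# tip: thick end in side d4: x 255-310,y 257-340 ; top d3 552-640 x, 137-175 y
print("tip",tri((220+280/8,140+298/8),(165+597/8,175+157/8)))
E
```

```text
22.8 [ -17.3211   21.6847   -7.3224  124.5669    4.8387   34.01   -117.1609] [0.4661 0.1348 0.1775] yaw 0.9837880763334355 [-0.0001 -0.0001 -1.    ] [ 0.0716 -0.3144  0.183 ] 0.005392504805825673
housing c [0.5428 0.1453 0.065 ] [0.5776 0.1455 0.065 ] [0.5083 0.145  0.065 ]
housing c [0.5421 0.1451 0.07  ] [0.5768 0.1454 0.07  ] [0.5077 0.1448 0.07  ]
tip (array([0.5214, 0.1469, 0.0949]), np.float64(0.0009738181097487793))
```

View pics/s9.png

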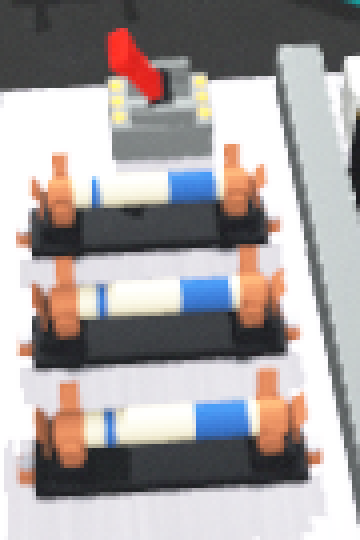

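View pics/t9.png

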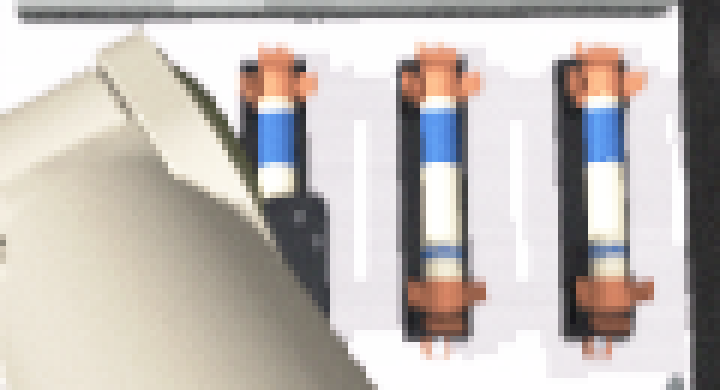

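The new fuse sits exactly like its neighbours in both views (side row slope equal, same clip coverage in top). Handle tip at (0.521, 0.147, 0.095), hinge about (0.543, 0.147, 0.057). I go down on its −x side, with the fingers shut.

>>> move_arm(
  rows=[
    [[0.11,-0.09,0],0,0],
    [[0,0,0.2],0,0],
    [[0,0,0.25],0,0],
    [[0,0,0.14],0,0],
    [[0,0,0],0,0],
  ],
)

```text
time: 23.52
tool_pos: [0.4817, 0.1465, 0.0877]
eef_rot: [[1.0, 0.014, -0.003], [0.014, -1.0, -0.002], [-0.003, 0.002, -1.0]]
ft_force: [0.1, 0.3, 0.0]
opening: 0.006
```

```bash
python3 st.py .485 .148 .088; python3 - <<'E'
from h import *
a=ctrl.camera("side")
cv2.imwrite("pics/s10.png",cv2.resize(a[130:220,200:310],None,fx=6,fy=6,interpolation=cv2.INTER_CUBIC))
E
```

```text
23.525 [ -19.5917   31.2371   -5.3588  126.4685    7.249    22.7643 -120.0806] [0.4817 0.1465 0.0877] yaw 0.795546359772397 [-0.0029 -0.0018 -1.    ] [0.1436 0.3015 0.0172] 0.005828154476805938
tool shift units [ 0.0218 -0.0098 -0.0018]
```

View pics/s10.png

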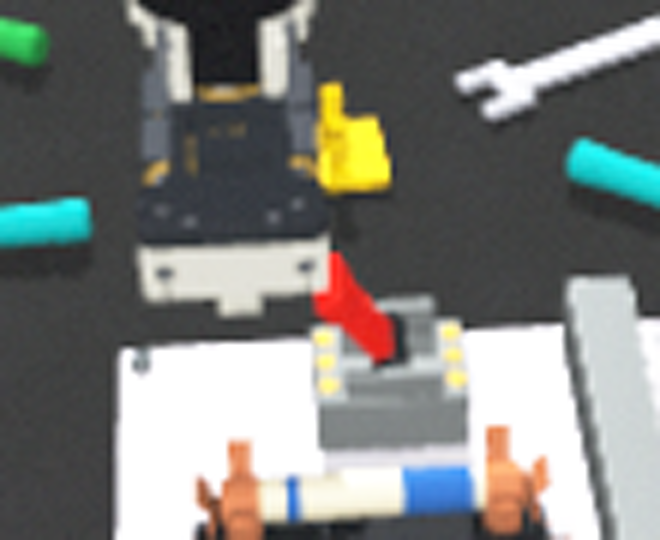

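The fingers stand to the left of the red tip (side crop, tip at about (325,275)) and clear of the housing. Pushing +x.

>>> move_arm(
  rows=[
    [[0.06,-0.01,0],0,0],
    [[0.06,0,0],0,0],
    [[0.05,0,0],0,0],
    [[0.05,0,0],0,0],
    [[0.05,0,0],0,0],
    [[0,0,0],0,0],
  ],
)

```text
time: 24.32
tool_pos: [0.5238, 0.1505, 0.0892]
eef_rot: [[1.0, 0.015, 0.001], [0.015, -1.0, 0.0], [0.001, -0.0, -1.0]]
ft_force: [-0.4, -0.9, -0.7]
opening: 0.005
```

>>> move_arm(
  rows=[
    [[0.05,0,0],0,0],
    [[0.04,0,0],0,0],
    [[0.03,0,0],0,0],
    [[0,0,0],0,0],
  ],
)

```text
time: 24.82
tool_pos: [0.5415, 0.1508, 0.0889]
eef_rot: [[1.0, 0.016, 0.001], [0.016, -1.0, 0.0], [0.001, -0.0, -1.0]]
ft_force: [0.3, 0.1, -0.2]
opening: 0.011
```

```bash
python3 st.py; python3 - <<'E'
from h import *
a=ctrl.camera("side")
cv2.imwrite("pics/s11.png",cv2.resize(a[130:220,200:310],None,fx=6,fy=6,interpolation=cv2.INTER_CUBIC))
E
```

```text
24.825 [ -17.2412   33.6766   -5.9443  119.1149    7.1596   27.4782 -117.6511] [0.5415 0.1508 0.0889] yaw 0.8980373106700348 [ 0.0009  0.0003 -1.    ] [ 0.3257  0.0898 -0.1738] 0.01099381033584721
```

View pics/s11.png

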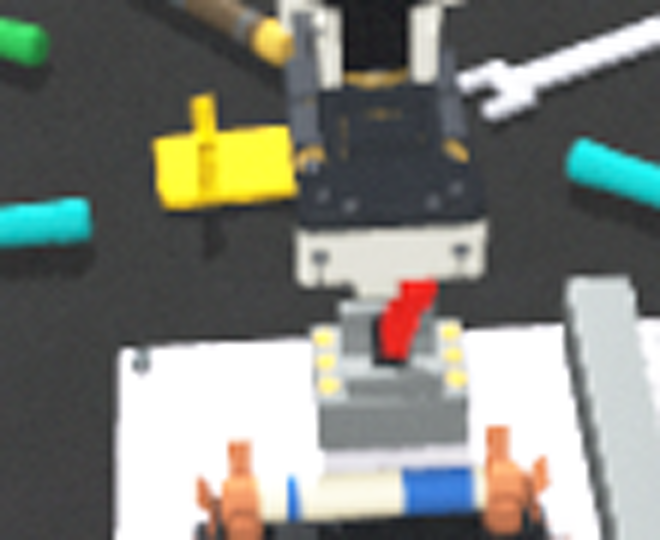

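The handle has passed upright. Continuing in small steps to its stop.

>>> move_arm(
  rows=[
    [[0.02,0,0],0,0],
    [[0.02,0,0],0,0],
  ],
)

```text
time: 25.12
tool_pos: [0.5461, 0.1508, 0.0887]
eef_rot: [[1.0, 0.016, -0.001], [0.016, -1.0, -0.0], [-0.001, 0.0, -1.0]]
ft_force: [-3.9, 0.5, -1.8]
opening: 0.003
```

>>> move_arm(
  rows=[
    [[0.015,0,0],0,0],
  ],
)

```text
time: 25.25
tool_pos: [0.5486, 0.1508, 0.0887]
eef_rot: [[1.0, 0.016, -0.001], [0.016, -1.0, -0.0], [-0.001, 0.0, -1.0]]
ft_force: [-3.5, -0.2, -2.0]
opening: 0.006
```

>>> move_arm(
  rows=[
    [[0.01,0,0],0,0],
    [[0.005,0,0],0,0],
  ],
)

```text
time: 25.5
tool_pos: [0.5511, 0.1508, 0.0889]
eef_rot: [[1.0, 0.016, -0.0], [0.016, -1.0, -0.0], [-0.0, 0.0, -1.0]]
ft_force: [-3.5, -0.3, -1.9]
opening: 0.008
```

>>> move_arm(
  rows=[
    [[0.01,0,0],0,0],
    [[0,0,0],0,0],
  ],
)

```text
time: 25.75
tool_pos: [0.5528, 0.1508, 0.089]
eef_rot: [[1.0, 0.016, -0.0], [0.016, -1.0, -0.0], [-0.0, 0.0, -1.0]]
ft_force: [-3.0, -0.7, -1.9]
opening: 0.005
```

```bash
python3 st.py; python3 - <<'E'
from h import *
a=ctrl.camera("side")
cv2.imwrite("pics/s12.png",cv2.resize(a[150:220,220:300],None,fx=7,fy=7,interpolation=cv2.INTER_CUBIC))
E
```

```text
25.75 [ -16.7976   34.2052   -6.0365  117.6577    7.1316   28.4778 -117.1604] [0.5528 0.1508 0.089 ] yaw 0.9119746269287204 [-0.0001 -0.0001 -1.    ] [-2.9803 -0.6816 -1.9151] 0.004886706666899829
```

View pics/s12.png

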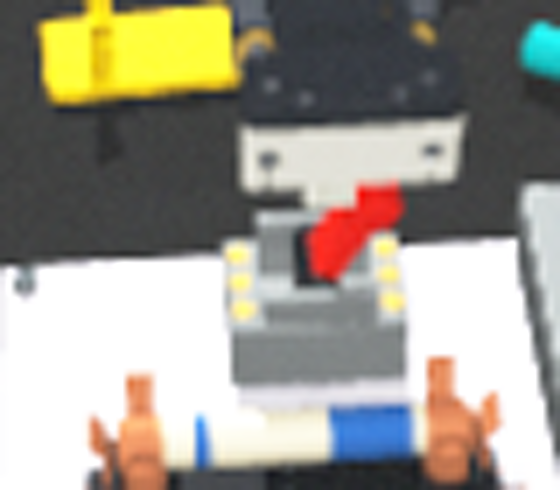

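>>> move_arm(
  rows=[
    [[0.01,0,0],0,0],
    [[0,0,0],0,0],
  ],
)

```text
time: 26.05
tool_pos: [0.5542, 0.1509, 0.0889]
eef_rot: [[1.0, 0.016, -0.0], [0.016, -1.0, -0.0], [-0.0, 0.0, -1.0]]
ft_force: [-2.9, -0.8, -2.7]
opening: 0.003
```

>>> move_arm(
  rows=[
    [[0.01,0,0],0,0],
    [[0,0,0],0,0],
  ],
)

```text
time: 26.3
tool_pos: [0.5555, 0.1509, 0.0889]
eef_rot: [[1.0, 0.016, -0.001], [0.016, -1.0, -0.0], [-0.001, 0.0, -1.0]]
ft_force: [-4.4, -0.0, -3.4]
opening: 0.004
```

>>> move_arm(
  rows=[
    [[0.01,0,0],0,0],
    [[0,0,0],0,0],
  ],
)

```text
time: 26.55
tool_pos: [0.5558, 0.1509, 0.0887]
eef_rot: [[1.0, 0.016, -0.003], [0.016, -1.0, -0.001], [-0.003, 0.001, -1.0]]
ft_force: [-7.2, 0.5, -1.4]
opening: 0.007
```

>>> move_arm(
  rows=[
    [[0.01,0,0],0,0],
    [[0,0,0],0,0],
  ],
)

```text
time: 26.8
tool_pos: [0.556, 0.1509, 0.0886]
eef_rot: [[1.0, 0.017, -0.005], [0.017, -1.0, -0.001], [-0.005, 0.001, -1.0]]
ft_force: [-10.2, 1.4, 1.4]
opening: 0.005
```

At the stop: the force rises to 10 N with no further travel. Backing off away from the handle, retracting, and checking.

>>> move_arm(
  rows=[
    [[-0.08,0,0],0,0],
    [[-0.1,0,-0.05],0,0],
    [[-0.1,0,-0.25],0,0],
    [[0,0,-0.3],0,0],
    [[-0.1,-0.3,-0.2],0,0],
    [[0,-0.35,0],0,0],
    [[0,-0.35,0],0,0],
    [[0,-0.2,0],0,0],
    [[0,0,0],0,0],
    [[0,0,0],0,0],
  ],
)

```text
time: 28.05
tool_pos: [0.4989, 0.3292, 0.2094]
eef_rot: [[1.0, 0.015, 0.001], [0.015, -1.0, -0.0], [0.001, 0.0, -1.0]]
ft_force: [0.0, 1.0, -0.8]
opening: 0.005
```

```bash
python3 st.py; python3 - <<'E'
from h import *
np.set_printoptions(precision=4,suppress=True)
a=ctrl.camera("side");b=ctrl.camera("top")
r=lambda m,s:cv2.resize(m,None,fx=s,fy=s,interpolation=cv2.INTER_NEAREST)
cv2.imwrite("pics/s13.png",r(a[165:300,215:325],4))
cv2.imwrite("pics/t13.png",r(b[150:235,220:345],6))
res={}
for n,im,(x0,y0,x1,y1) in(("side",a,(215,165,310,300)),("top",b,(220,165,345,225))):
    hsv=cv2.cvtColor(im[y0:y1,x0:x1],cv2.COLOR_BGR2HSV);H,S,V=[hsv[...,i].astype(int) for i in range(3)]
    for k,m in{"blue":((H>100)&(H<120)&(S>120)&(V>100)),"red":(((H<4)|(H>176))&(S>150)&(V>100))}.items():
        N,L,st,ce=cv2.connectedComponentsWithStats(m.astype(np.uint8))
        l=sorted([ce[i]+[x0,y0] for i in range(1,N) if st[i,4]>30],key=lambda c:c[1] if n=="side" else c[0])
        res[n,k]=l; print(n,k,l)
for p,q in zip(res["side","blue"],res["top","blue"]): print(tri(p,q))
print(tri(res["side","red"][0],res["top","red"][0]))
E
```

```text
28.05 [ -33.2934   26.348    -7.9628  109.022     5.0506   44.9333 -133.1308] [0.4989 0.3292 0.2094] yaw 0.8855317744079484 [ 0.0008 -0.0002 -1.    ] [ 0.018   0.9676 -0.8442] 0.004543337792925642
side blue [array([272.4405, 211.3333]), array([276.0632, 238.5053]), array([279.9052, 269.8621])]
side red [array([271.1 , 180.04])]
top blue [array([270.5, 182.5]), array([297.5, 182.5]), array([325.1636, 182.1818])]
top red [array([239.3663, 181.297 ])]
(array([0.5619, 0.0515, 0.0647]), np.float64(0.0014525026875679581))
(array([ 0.5631, -0.033 ,  0.0632]), np.float64(0.000551027769404119))
(array([ 0.5641, -0.1193,  0.0643]), np.float64(0.0007615965133644864))
(array([0.5643, 0.1485, 0.0809]), np.float64(0.0006402045644385087))
```

View pics/s13.png

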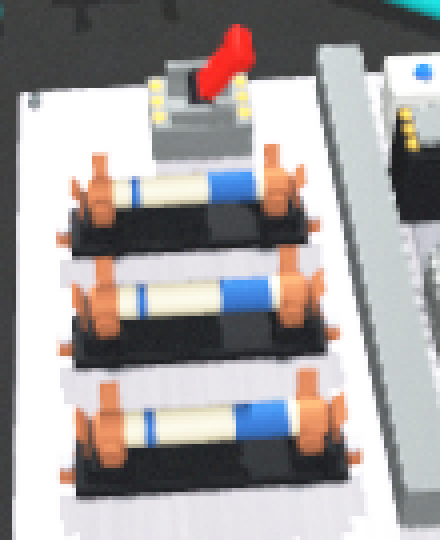

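View pics/t13.png

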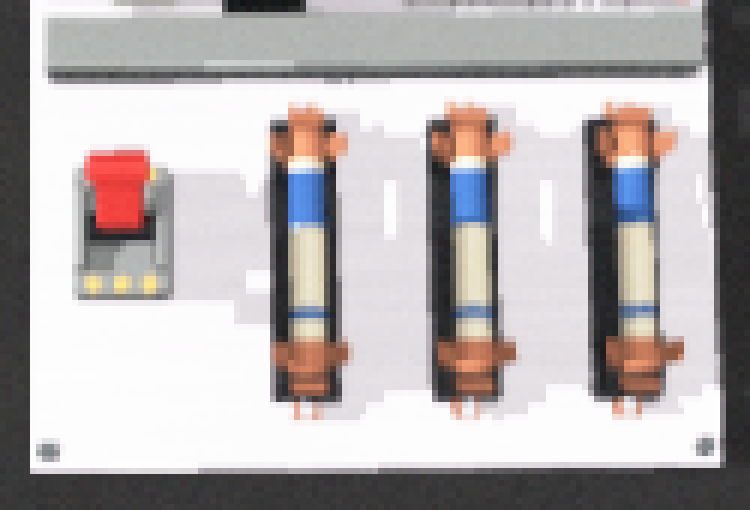

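All checks agree. The three fuses triangulate to the same height (64.7, 63.2 and 64.3 mm) and spacing. The handle's red centroid is at the same height on as off (80.9 and 81.4 mm), mirrored to +x, and the robot is clear.

```bash
python3 -c "
from plant import ctrl
print(ctrl.finish_job())"
```

```text
the job is handed in; nothing more can be done
None
```

The spare fuse is pressed home in the empty holder and the red isolator handle was thrown to on afterwards. I handed the job in at about 28 s, with the robot clear of everything.

**Fuse:** The insertion force peaked at about 10 N, slackened to about 6 N as the caps passed the throats, then rose to 19 N on the stops. Pressing lightly on each end afterwards met the fuse at 75.9 and 75.6 mm, so it is level to about 0.3 mm. That puts the seat at about 66 mm, just inside the stated range. In the last pictures it sits like its two neighbours, with centre heights of 64.3 mm against 64.7 and 63.2 mm. The camera heights read 1–3 mm low.

**Handle:** I pushed it until the force rose to about 10 N with no further travel. In the last pictures it leans to +x as much as it had leaned to −x.

**What didn't go as planned:**
- **Hard press on one end:** While checking the +x end I went too far, reaching about 34 N against the hard stop before backing off. That is under the 40 N limit but more than I wanted. No damage or shift showed in the later pictures.
- **Camera offset:** The cameras read about 1.5 mm off in y against the robot. I corrected the fuse's y position by the side force felt at the clips.

I did not touch the two good fuses or the blown one. The last pictures show the good fuses in place. I did not check the blown fuse's position again at the end.

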